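# Open the child-resistant reagent bottle

### The arm

A 6-joint arm with a two-finger parallel gripper is mounted at the origin on the work surface. World frame = base frame: x ahead of the robot, y to its left, z up, the work surface at z = 0. Lengths are in m, angles in rad, forces in N, time in s.
With the tool pointing down it reaches from about 0.325 to 0.9 m from the base axis. Payload 6.1 kg.
Tool frame: the origin (TCP) lies at the very end of the fingers, on their centre line; the grasp point (between the pads) lies 19 mm behind it (manip.hold_point_z is the distance from the TCP to the grasp point, in m); z points along the fingers, y is the direction in which the jaws open and shut (so a half turn about z gives the same grasp; the last joint's range is limited). The gripper opens to 85 mm and grips with 20 to 120 N. Pads are 22 mm wide; open, the fingers measure 114 mm over their backs; the gripper's body (76 mm by 85 mm) begins 54 mm behind the grasp point. The pads swing forward as they close: fully open they stand 13 mm farther back than shut.
Start: joints at [0.999, 0.22, 1.526, -0, 1.395, -0.126], TCP at [0.269, 0.564, 0.231] pointing down, gripper open.
Joint ranges: [-2.98, 2.98], [-0.91, 2.08], [0.09, 2.57], [-1.24, 4.39], [0.2, 2.65], [-2.68, 2.68]. Speed limits (rad/s): [2.57, 2.57, 3.01, 3.14, 3.14, 3.14].

### API

Orientations are given as a unit quaternion [w, x, y, z].
In Python, from workcell import telemetry, vision, job_done, manip gives the robot as it stands.
- The arm moves only by the shell command python3 -m handwheel 'ROWS'. ROWS is a JSON object of lists of equal length, an entry for each row: "slide": the shift along the tool's x, y, z in m, a list of three; "twist": the turn, a rotation vector about the tool's x, y, z in degrees, a list of three; "fingers": the gripper's target within -1 to 1 (fully open at 1, half-way at 0, shut at -1). A call has exactly 8 rows; each row shifts and turns the pose as measured when the row begins, along the tool's axes as they then stand; what a row does not reach is not made up. A row lasts 1/8 s, in which the tool goes at most 62.5 mm and 10.7 degrees, less where a joint would pass 70% of its speed; a pose out of reach is approached as far as the arm can. A call with a gripper value outside its range is refused whole. The fingers move at their own pace and stop on an object; the grip force is fixed at half the most. Time passes only in rows, so rows that do not move let the fingers close, or fill a call up. It gives the time, the measured TCP pose, the force and the opening at its end, in the units of the state.
- telemetry.read_state(): the state, without advancing time (a new reading comes with each control period).
- vision.grab_frame(name): name is "side" or "top" or "wrist"; returns a dict with "pixels" (480x640x3 uint8, red, green, blue), "vertical_fov" (degrees; the focal length in pixels is half the picture's height over the tangent of half this angle, whatever the lens; pixels are square), "cx", "cy" (the principal point, pixels), "rvec" (rotation vector, rad) and "tvec" (3), from world to camera coordinates, as OpenCV has them; the wrist camera has in their place "tool_from_camera" (4x4, takes a point from camera to tool coordinates, whose origin is the TCP and whose axes are the flange's). Camera axes: x right, y down, z forward; pixel columns grow to the right and rows downward; lengths in m; the calibration is good to about 2 mm. The wrist camera is an equidistant fisheye: a pixel r from the principal point sees the ray r / f radians off the axis. A picture is of the moment at which its call begins: read the wrist's pose just before it. There is no depth.
- job_done(): hands the job in, once; it reports no verdict.
Trained networks look in the newest picture that a camera, given by its name, has taken for a name from the list of things; names that differ only in an ending like _2 or _b are one class to them, and where a whole thing is asked for, a point or a joint stands for the part that bears it (a point fixed in the world has none). Each returns a list of dicts, best first, with "confidence" (0 to 1); they miss things now and then, are a little off and sometimes report something else, mostly with a low value. They report only what shows in the picture. A call takes as long as a camera call. They do not tell look-alikes from the thing itself.
- vision.find_in(target, camera): "rect" ([centre column, centre row, width, height] in pixels, round what is visible of it).
- vision.trace(target, camera): "region" (480x640 bool, what is visible of it) and "rect" ([centre column, centre row, width, height] in pixels, round what is visible of it).
The state is a dict: "clock": time; "q": joint angles; "qvel": joint speeds; "joint_torque": joint torques, N m; "tcp_pos": TCP position; "tcp_rot": TCP orientation; "ft_force": force on the tool from outside, world axes, zero at the start; "torque": the same for the moment, N m; "grip_width": finger opening in m.
Only numpy, scipy, OpenCV 4.12 (cv2) and the standard library are available. Lean on these libraries where they do the work, as an engineer would, in place of code of your own. Each camera call takes 0.05 s, during which the arm holds its last target.

### The job

Open the bottle with the broad child-resistant cap in the two-bay reagent holder, so that the analyser can draw from it: push the cap down with about 18 N (22 N at most) and, keeping it pushed, turn it anticlockwise until it lets go, then lift it off and stand it right way up in the steel tray; set it down, do not drop it. Do not pull on a cap that is not yet loose: the bottle must stay seated upright in its bay, and the other things stay where they are.

Things in the scene. Friction and masses are not known exactly. Their poses are not given: they have to be found in the camera images.
- cap_center (a point): centre (half-way up, on the axis) of the broad round white cap with fine upright ribs and raised arrows on its crown, 54 mm in diameter, 34 mm high, 48 g. z is up along its axis; x, y turn with the cap's outer shell and start anyhow. Two-piece push-and-turn closure: the rigid shell, held up by a spring, clicks round over the hidden inner cap without turning it (about 0.05 N m) unless pushed down
- cap_top (a point): middle of the crown of that cap's shell, 17 mm above cap_center. The shell's spring yields from 12 N; at 17 N it is fully down, 4 mm (the inner cap sinks 1.3 mm too), and only then do its lugs carry the inner cap's 12 teeth along, within 30 degrees of turn. Landing on a tooth it stops after 1 mm; turned past it, it drops 3 mm, which slackens the push: if that is not made up they ride over
- bottle_mouth (a point): centre of the bottle's rim under the cap, 118 mm above the bottle's underside, z up. The inner cap turns on this neck with 0.1 to 0.3 N m while pushed, is free of its lugs 51 degrees anticlockwise and meets a stop at 149. If the push slackens the turn made is kept; turning back unpushed loses nothing. A free cap rises 1 to 3 mm when let up and lifts straight off; a held one pulls the bottle up
- bottle: the square white plastic bottle under that cap, 64 x 64 mm, shoulder 90 mm above its underside, round neck 37 mm wide up to 118 mm, about 0.25 to 0.5 kg, standing loose in a bay with 1.5 mm play on each side. Origin at the centre of its underside, z up. The underside of the cap is 96 mm above it (6 mm above the shoulder), the cap's top 130 mm
- holder: fixed grey reagent holder block, 88 (x) x 204 (y) x 48 mm high, with two square bays 67 mm wide and 40 mm deep, their centres 57.5 mm to either side of its middle along its y axis; the bay floors are 8 mm above its underside. Origin at the centre of its underside. The bottle to open may stand in either bay
- tray_in (a point): centre of the floor of the fixed shallow steel tray, inside 136 (x) x 186 (y) mm, floor 2 mm above the bench, rim 16 mm above the bench. Axes along the tray's sides
- bottle_b: bystander in the other bay: bottle of the same square body, but with a narrow neck and a small plain screw cap 29 mm in diameter, its top 114 mm above its underside. Origin at the centre of its underside
- tube_rack: bystander: blue rack 50 (x) x 130 (y) mm with blood tubes, 84 mm high, loose on the bench. Origin at the centre of its underside
- small_bottle: bystander: small round white bottle 38 mm in diameter, 66 mm high, loose on the bench. Origin at the centre of its underside
- slide_box: bystander: box of microscope slides 80 (x) x 85 (y) x 31 mm, loose on the bench. Origin at the centre of its underside
Mind the look-alikes: they are no part of the job. What is shaped like the part that bears tray_in but black is not meant.

How it is judged:
On the way:
1. the cap is off: lifted at least 35 mm above where it sat, the bottle still seated in its bay (z of cap_center in the frame of bottle above 0.148 m and distance of bottle from where it was at the start of the episode below 0.008 m), for 0.2 s.
At the end, for the whole second after the job is handed in: The cap stands right way up (within 0.1 rad) and still on the floor of the steel tray, wholly inside its rim, let go by the fingers; the opened bottle is seated upright in its bay (within 8 mm of where it started, tilt under 0.06 rad) (x of cap_center in the frame of tray_in between -0.045 and 0.045 m and y of cap_center in the frame of tray_in between -0.07 and 0.07 m and z of cap_center in the frame of tray_in between 0.012 and 0.021 m and angle between cap_center's own z axis and vertical below 0.1 rad and linear speed of cap below 0.01 m/s and contact force between the fingers and cap below 0.05 N and distance of bottle from where it was at the start of the episode below 0.008 m and angle between bottle's own z axis and vertical below 0.06 rad); the robot touches nothing.
It fails at once if the bottle is forced into or against its holder with more than 32 N (its own weight of up to 4.5 N included) (contact force between bottle and holder above 32 N).
It fails at once if the bottle is pulled more than 12 mm out of its bay or tipped by more than 0.2 rad (z of bottle in the frame of holder above 0.02 m or angle between bottle's own z axis and vertical above 0.2 rad).
It fails at once if the cap is dropped: let go, clear of the bottle, more than 15 mm above the tray's floor (contact force between the fingers and cap below 0.02 N and distance between cap_center and bottle above 0.16 m and z of cap_center in the frame of tray_in above 0.032 m).
It fails at once if a bystander is shoved or tipped (moved more than 20 mm) (distance of any of bottle_b, tube_rack, small_bottle, slide_box from where it was at the start of the episode above 0.02 m or angle between any of small_bottle, tube_rack's own z axis and vertical above 0.3 rad).
It also fails if it takes over 51 s, if anything falls off the work surface, if the arm or the gripper's body presses on something with over 40 N, if the wrist force passes 120 N, or if a joint passes its speed limit or range.

## Working session

There is one attempt and no reset: what is moved stays moved. The work goes in short steps, Python scripts to look and compute and a shell command to move; the robot and the scene stay as the last step left them, time stands still between calls to the robot, and variables do not carry over. Pictures are saved under pics/ and viewed, and the job is handed in when it is done.

```bash
ls; mkdir -p pics; cat > h.py <<'E'
import numpy as np, cv2
from scipy.spatial.transform import Rotation as R
from workcell import telemetry, vision, job_done, manip
def grab(cam,name=None):
    s=telemetry.read_state(); f=vision.grab_frame(cam)
    if name: cv2.imwrite('pics/'+name,cv2.cvtColor(f['pixels'],cv2.COLOR_RGB2BGR))
    return s,f
def ray(s,f,u,v):
    F=240/np.tan(np.radians(f['vertical_fov'])/2)
    x,y=(u-f['cx']),(v-f['cy'])
    if 'rvec' in f:
        M=R.from_rotvec(np.ravel(f['rvec'])).as_matrix()
        d=M.T@np.array([x/F,y/F,1]); o=-M.T@np.ravel(f['tvec'])
    else:
        r=np.hypot(x,y); th=r/F
        d=np.array([np.sin(th)*x/max(r,1e-9),np.sin(th)*y/max(r,1e-9),np.cos(th)])
        T=np.array(f['tool_from_camera']); w,a,b,c=s['tcp_rot']; M=R.from_quat([a,b,c,w]).as_matrix()
        o=M@T[:3,3]+np.array(s['tcp_pos']); d=M@T[:3,:3]@d
    return o,d/np.linalg.norm(d)
def atz(s,f,u,v,z):
    o,d=ray(s,f,u,v); return o+d*(z-o[2])/d[2]
def proj(f,p):
    F=240/np.tan(np.radians(f['vertical_fov'])/2)
    M=R.from_rotvec(np.ravel(f['rvec'])).as_matrix(); c=M@np.array(p)+np.ravel(f['tvec'])
    return np.array([f['cx']+F*c[0]/c[2],f['cy']+F*c[1]/c[2]])
E
python3 - <<'E'
from h import *
for c in ['side','top','wrist']:
    s,f=grab(c,c+'0.png'); print(c,f['vertical_fov'],f['cx'],f['cy'])
    for n in ['cap_center','bottle','holder','tray_in','bottle_b','tube_rack','small_bottle','slide_box']:
        try: print(n,[(np.round(d['rect']),round(d['confidence'],2)) for d in vision.find_in(n,c)])
        except Exception as e: print(n,e)
print(telemetry.read_state())
E
```

```text
pics
side 53.654321120713696 318.09815382226793 246.7069697738098
cap_center [(array([408., 265.,  30.,  33.]), 0.93)]
bottle [(array([403., 293.,  43.,  40.]), 0.84), (array([357., 263.,  45.,  47.]), 0.78)]
holder [(array([380., 302., 108.,  69.]), 0.79)]
tray_in [(array([278., 248.,  96.,  53.]), 0.87), (array([160., 277.,  83.,  67.]), 0.57), (array([357., 218.,  45.,  48.]), 0.54), (array([358., 263.,  43.,  46.]), 0.53)]
bottle_b [(array([403., 293.,  43.,  40.]), 0.84), (array([357., 263.,  45.,  47.]), 0.78)]
tube_rack [(array([356., 218.,  43.,  50.]), 0.82)]
small_bottle [(array([267., 277.,  19.,  38.]), 0.75)]
slide_box [(array([493., 290.,  58.,  45.]), 0.88)]
top 45.38120945455677 321.35423255328016 250.86563528927937
cap_center [(array([432., 224.,  34.,  31.]), 0.75)]
bottle [(array([363., 228.,  36.,  41.]), 0.67), (array([426., 231.,  43.,  44.]), 0.58)]
holder [(array([392., 234., 111.,  51.]), 0.9)]
tray_in [(array([432., 224.,  36.,  36.]), 0.65), (array([231., 234., 120.,  95.]), 0.55), (array([362., 229.,  40.,  41.]), 0.32)]
bottle_b [(array([363., 228.,  36.,
[... 694 characters left out ...]
ox []
{'clock': 1.35, 'q': array([ 9.98881333e-01,  2.20422600e-01,  1.52652600e+00,  1.33539455e-05,
        1.39466882e+00, -1.26138088e-01]), 'qvel': array([-8.75051722e-04,  1.66470796e-03,  8.57324541e-04,  4.41275940e-04,
       -2.38736953e-03,  1.67792085e-05]), 'joint_torque': array([-1.23023048e-03, -4.96849430e+01, -3.89712274e+01, -3.13737419e-04,
        9.98751784e-04, -1.86188601e-05]), 'tcp_pos': array([0.26948945, 0.56390337, 0.23127185]), 'tcp_rot': array([-1.04126053e-05,  2.21048684e-01,  9.75262774e-01, -9.38971703e-06]), 'ft_force': array([-0.13693946,  0.3415606 , -0.46318395]), 'torque': array([ 0.02090454, -0.03104943, -0.02649686]), 'grip_width': 0.0854889263839208}
```

View pics/top0.png

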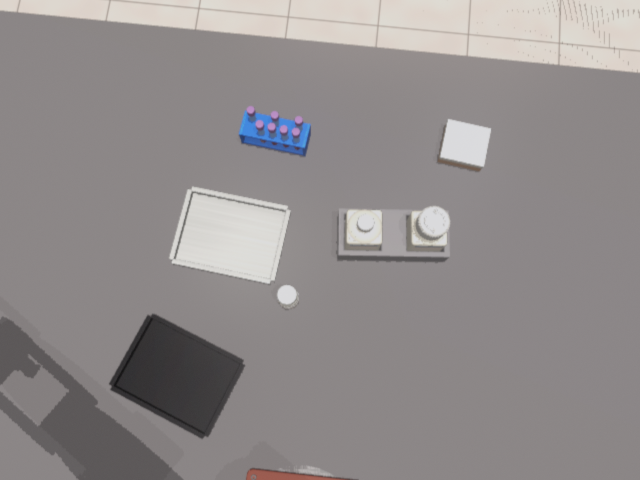

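View pics/side0.png

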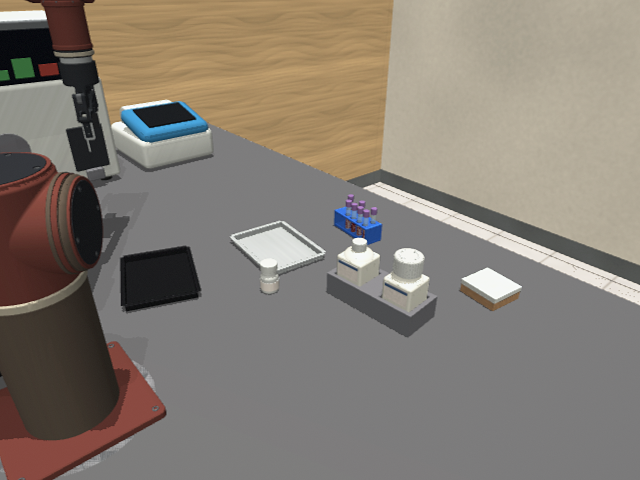

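View pics/wrist0.png

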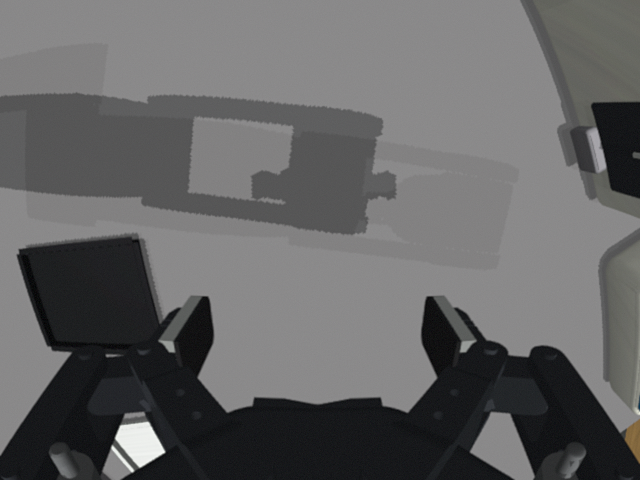

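```bash
python3 - <<'E'
from h import *
s,f=grab('top'); g=f['pixels']
t=vision.trace('cap_center','top')[0]; print(t['rect'])
s2,f2=grab('side'); t2=vision.trace('cap_center','side')[0]; print(t2['rect'])
c=atz(s,f,433.5,221.5,.138)
def circ(f,c,z,r,img):
    for a in np.linspace(0,2*np.pi,60):
        p=proj(f,[c[0]+r*np.cos(a),c[1]+r*np.sin(a),z]); cv2.circle(img,tuple(int(round(v*8)) for v in p),4,(255,0,0),-1,shift=3)
print('cap',c)
for n,p in dict(corner=[(338,210),(449,210),(450,257),(338,258)]).items():
    for q in p: print('holder top',q,atz(s,f,*q,.048)[:2])
for q in [(189,190),(289,206),(274,281),(172,262)]: print('tray rim',q,atz(s,f,*q,.016)[:2])
tc=np.mean([atz(s,f,*q,.016)[:2] for q in [(189,190),(289,206),(274,281),(172,262)]],0);print(tc)
print('small',atz(s,f,288,295,.066)); print('b top',atz(s,f,366,222,.122))
# crops upscaled
for ff,nm,box,(r) in [(f,'tc.png',(330,190,130,80),0),(f2,'sc.png',(320,225,130,110),0)]:
    x,y,w,h=box; im=ff['pixels'][y:y+h,x:x+w]; im=cv2.resize(im,None,fx=5,fy=5,interpolation=cv2.INTER_CUBIC)
    for z,rr,col in [(.138,.027,(255,0,0)),(.104,.027,(0,255,0))]:
        pts=np.array([(proj(ff,[c[0]+rr*np.cos(a),c[1]+rr*np.sin(a),z])-[x,y]+.5)*5 for a in np.linspace(0,6.28,40)]).astype(np.int32)
        cv2.polylines(im,[pts],True,col,1)
    cv2.imwrite('pics/'+nm,cv2.cvtColor(im,cv2.COLOR_RGB2BGR))
E
```

```text
[432.2, 222.4, 36.8, 32.1]
[408.8, 262.9, 30.0, 32.9]
cap [ 0.54805182 -0.17134587  0.138     ]
holder top (338, 210) [ 0.57635334 -0.00895268]
holder top (449, 210) [ 0.59809031 -0.21421442]
holder top (450, 257) [ 0.50935951 -0.22145571]
holder top (338, 258) [ 0.48595296 -0.0179781 ]
tray rim (189, 190) [0.5948332  0.28103049]
tray rim (289, 206) [0.58334527 0.08533681]
tray rim (274, 281) [0.43599751 0.09630736]
tray rim (172, 262) [0.45163966 0.29150811]
[0.51645391 0.18854569]
small [0.40672378 0.0636974  0.066     ]
b top [ 0.53939324 -0.05882829  0.122     ]
```

View pics/tc.png

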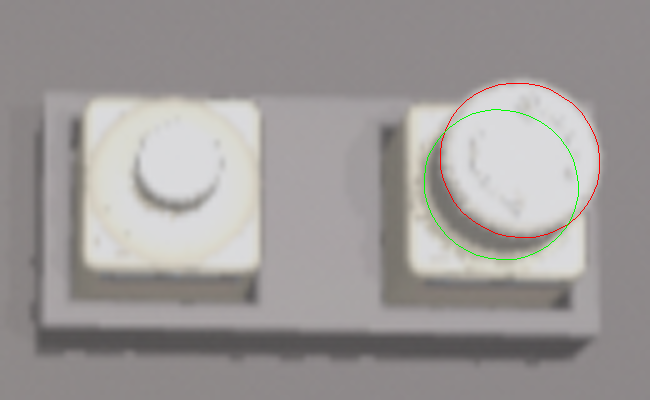

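View pics/sc.png

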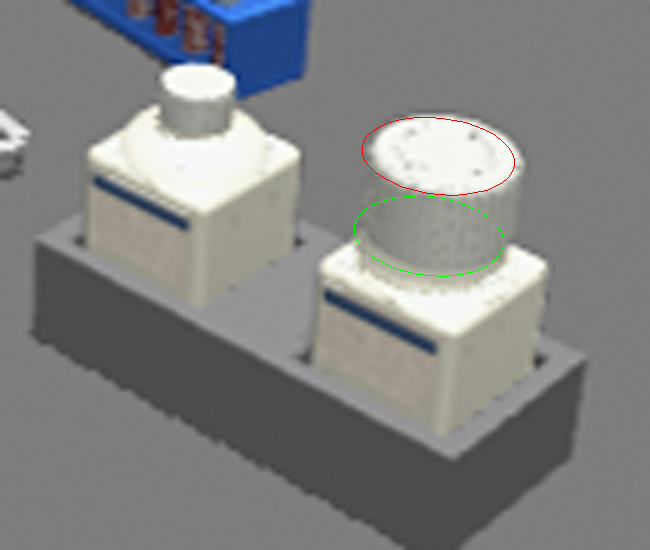

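```bash
python3 -m handwheel '{"slide":[[-0.0438,-0.0418,0],[-0.0438,-0.0418,0],[-0.0438,-0.0418,0],[-0.0438,-0.0418,0],[-0.0438,-0.0418,0],[-0.0438,-0.0418,0],[-0.0438,-0.0418,0],[0,0,0]],"twist":[[0,0,0],[0,0,0],[0,0,0],[0,0,0],[0,0,0],[0,0,0],[0,0,0],[0,0,10]],"fingers":[1,1,1,1,1,1,1,1]}'; cat >st.py <<'E'
from h import *
import sys
s=telemetry.read_state()
w,a,b,c=s['tcp_rot'];M=R.from_quat([a,b,c,w]).as_matrix()
print('t',s['clock'],'tcp',np.round(s['tcp_pos'],4),'q',np.round(s['q'],3),'F',np.round(s['ft_force'],2),'T',np.round(s['torque'],3),'w',round(s['grip_width'],4))
print('toolx',np.round(M[:,0],3),'tooly az',np.degrees(np.arctan2(M[1,1],M[0,1])).round(1), 'zax',np.round(M[:,2],4))
if len(sys.argv)>3:
    print('to target',np.round(M.T@(np.array([float(x) for x in sys.argv[1:4]])-s['tcp_pos']),4))
E
python3 st.py .549 -.172 .231
```

```text
clock: 2.55
tcp_pos: [0.4252, 0.1565, 0.2319]
tcp_rot: [0.003, 0.305, 0.952, 0.001]
ft_force: [0.1, 0.7, 0.6]
grip_width: 0.0857
t 2.55 tcp [0.4252 0.1565 0.2319] q [ 0.179 -0.21   1.957 -0.     1.388 -0.771] F [0.15 0.69 0.61] T [ 0.08   0.057 -0.049] w 0.0857
toolx [-0.814  0.581 -0.004] tooly az 54.4 zax [ 5.8e-03  6.0e-04 -1.0e+00]
to target [-0.2917 -0.1953  0.0014]
```

```bash
python3 -m handwheel '{"slide":[[-0.0486,-0.0326,0],[-0.0486,-0.0326,0],[-0.0486,-0.0326,0],[-0.0486,-0.0326,0],[-0.0486,-0.0326,0],[-0.0486,-0.0326,0],[0,0,0],[0,0,0]],"twist":[[0,0,0],[0,0,0],[0,0,0],[0,0,0],[0,0,0],[0,0,0],[0,0,10],[0,0,10]],"fingers":[1,1,1,1,1,1,1,1]}'; python3 -m handwheel '{"slide":[[0,0,0],[0,0,0],[0,0,0],[0,0,0],[0,0,0],[0,0,0],[0,0,0],[0,0,0]],"twist":[[0,0,10],[0,0,10],[0,0,10],[0,0,10],[0,0,10],[0,0,10],[0,0,10],[0,0,0]],"fingers":[1,1,1,1,1,1,1,1]}'
python3 st.py .549 -.172 .231
python3 - <<'E'
from h import *
s,f=grab('wrist','w1.png'); print(np.round(f['tool_from_camera'],3)); print([(d['rect'],d['confidence']) for d in vision.trace('cap_center','wrist')])
E
```

```text
clock: 3.55
tcp_pos: [0.5522, -0.1849, 0.2339]
tcp_rot: [0.005, 0.472, 0.882, 0.003]
ft_force: [0.3, 0.1, -0.9]
grip_width: 0.0856
clock: 4.55
tcp_pos: [0.5521, -0.1859, 0.2339]
tcp_rot: [0.002, 0.902, 0.433, 0.005]
ft_force: [-0.6, -0.2, -0.5]
grip_width: 0.0854
t 4.55 tcp [ 0.5521 -0.1859  0.2339] q [-0.464  0.11   1.647  0.006  1.376  0.211] F [-0.6  -0.17 -0.51] T [0.025 0.021 0.042] w 0.0854
toolx [0.626 0.78  0.008] tooly az -38.7 zax [ 0.0114  0.001  -0.9999]
to target [ 0.0089 -0.0111  0.0029]
[[-0.    -0.96  -0.28   0.072]
 [ 1.     0.    -0.     0.001]
 [ 0.    -0.28   0.96  -0.142]
 [ 0.     0.     0.     1.   ]]
[([307.3, 220.3, 77.4, 84.1], 0.67)]
```

View pics/w1.png

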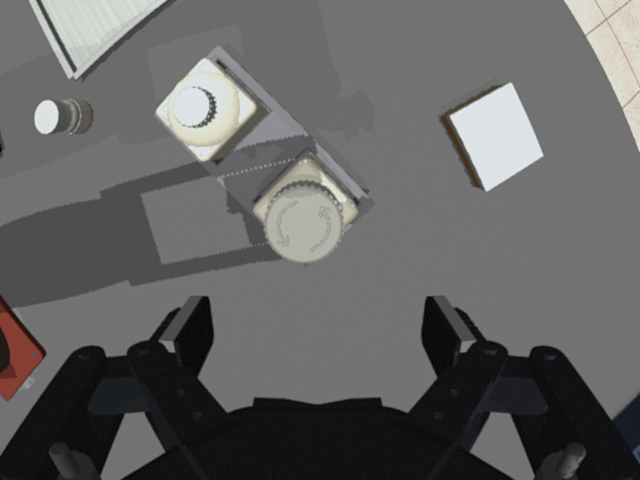

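```bash
python3 - <<'E'
from h import *
s,f=grab('wrist')
print(atz(s,f,304,222.5,.138))
# fit: project circle
F=240/np.tan(np.radians(f['vertical_fov'])/2);T=np.array(f['tool_from_camera']);w,a,b,c=s['tcp_rot'];M=R.from_quat([a,b,c,w]).as_matrix()
def pj(p):
    q=T[:3,:3].T@(M.T@(np.array(p)-s['tcp_pos'])-T[:3,3]);r=np.hypot(q[0],q[1]);th=np.arctan2(r,q[2]);return np.array([f['cx']+F*th*q[0]/r,f['cy']+F*th*q[1]/r])
c0=atz(s,f,304,222.5,.138)
im=cv2.resize(f['pixels'][140:280,230:400],None,fx=4,fy=4,interpolation=cv2.INTER_CUBIC)
for cc,col in [(c0,(255,0,0)),([.549,-.172],(0,0,255))]:
    pts=np.array([(pj([cc[0]+.027*np.cos(a),cc[1]+.027*np.sin(a),.138])-[230,140]+.5)*4 for a in np.linspace(0,6.28,60)]).astype(np.int32); cv2.polylines(im,[pts],True,col,1)
cv2.imwrite('pics/w1c.png',cv2.cvtColor(im,cv2.COLOR_RGB2BGR))
E
```

```text
[ 0.55466795 -0.17153573  0.138     ]
```

View pics/w1c.png

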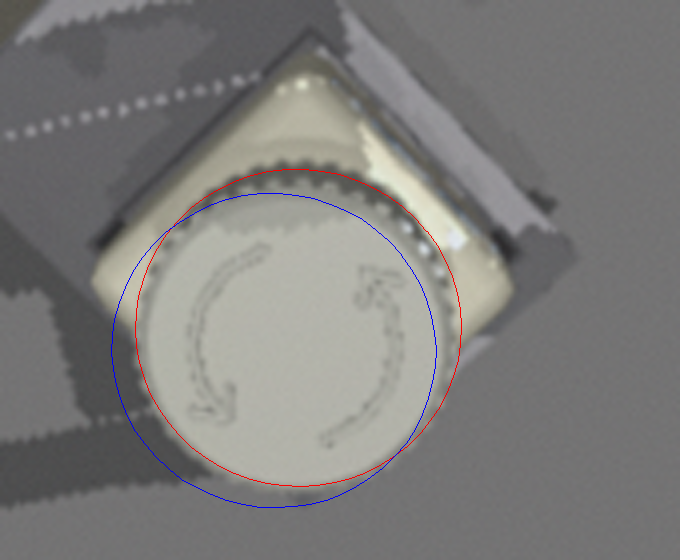

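```bash
python3 st.py .5525 -.172 .165
```

```text
t 4.7 tcp [ 0.5521 -0.1859  0.2339] q [-0.464  0.11   1.647  0.006  1.376  0.209] F [ 1.3   0.13 -0.24] T [-0.036  0.047 -0.049] w 0.0851
toolx [0.624 0.781 0.008] tooly az -38.6 zax [ 0.0114  0.0011 -0.9999]
to target [ 0.0105 -0.0089  0.0689]
```

```bash
python3 -m handwheel '{"slide":[[0.0105,-0.0089,0],[0,0,0.0175],[0,0,0.0175],[0,0,0.0175],[0,0,0.0175],[0,0,0],[0,0,0],[0,0,0]],"twist":[[0.51,-0.41,0],[0,0,0],[0,0,0],[0,0,0],[0,0,0],[0,0,0],[0,0,0],[0,0,0]],"fingers":[1,1,1,1,1,1,1,1]}'
python3 st.py .5525 -.172 .165
cat > wc.py <<'E'
from h import *
import sys
nm=sys.argv[1]; cx,cy,z=map(float,sys.argv[2:5]); x0,y0,x1,y1=map(int,sys.argv[5:9])
s,f=grab('wrist',nm+'.png')
F=240/np.tan(np.radians(f['vertical_fov'])/2);T=np.array(f['tool_from_camera']);w,a,b,c=s['tcp_rot'];M=R.from_quat([a,b,c,w]).as_matrix()
def pj(p):
    q=T[:3,:3].T@(M.T@(np.array(p)-s['tcp_pos'])-T[:3,3]);r=np.hypot(q[0],q[1]);th=np.arctan2(r,q[2]);return np.array([f['cx']+F*th*q[0]/r,f['cy']+F*th*q[1]/r])
k=4
im=cv2.resize(f['pixels'][y0:y1,x0:x1],None,fx=k,fy=k,interpolation=cv2.INTER_CUBIC)
for zz,col in [(z,(255,0,0)),(z-.034,(0,255,0))]:
    pts=np.array([(pj([cx+.027*np.cos(a),cy+.027*np.sin(a),zz])-[x0,y0]+.5)*k for a in np.linspace(0,6.28,60)]).astype(np.int32); cv2.polylines(im,[pts],True,col,1)
cv2.imwrite('pics/'+nm+'c.png',cv2.cvtColor(im,cv2.COLOR_RGB2BGR))
E
python3 wc.py w2 .5525 -.172 .138 220 190 420 340
```

```text
clock: 5.7
tcp_pos: [0.5505, -0.1705, 0.1571]
tcp_rot: [-0.002, 0.9, 0.435, -0.001]
ft_force: [-0.0, 0.2, 0.3]
grip_width: 0.0855
t 5.7 tcp [ 0.5505 -0.1705  0.1571] q [-4.370e-01  1.720e-01  1.726e+00  1.000e-03  1.248e+00  2.330e-01] F [-0.02  0.25  0.28] T [0.012 0.008 0.029] w 0.0855
toolx [ 0.621  0.784 -0.   ] tooly az -38.4 zax [-0.0037  0.0023 -1.    ]
to target [ 0.0001  0.0024 -0.0079]
```

View pics/w2.png

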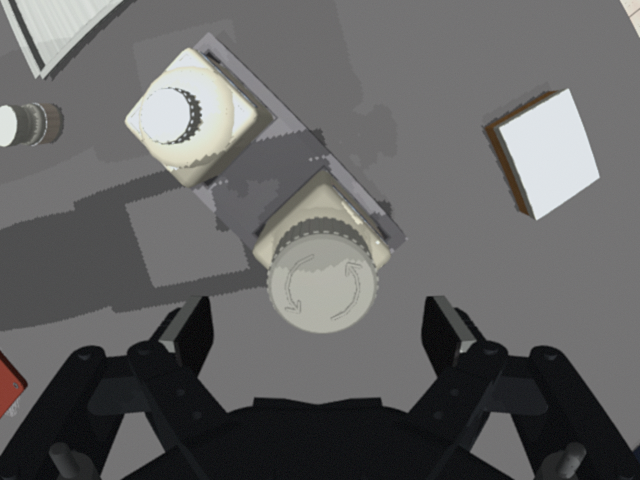

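View pics/w2c.png

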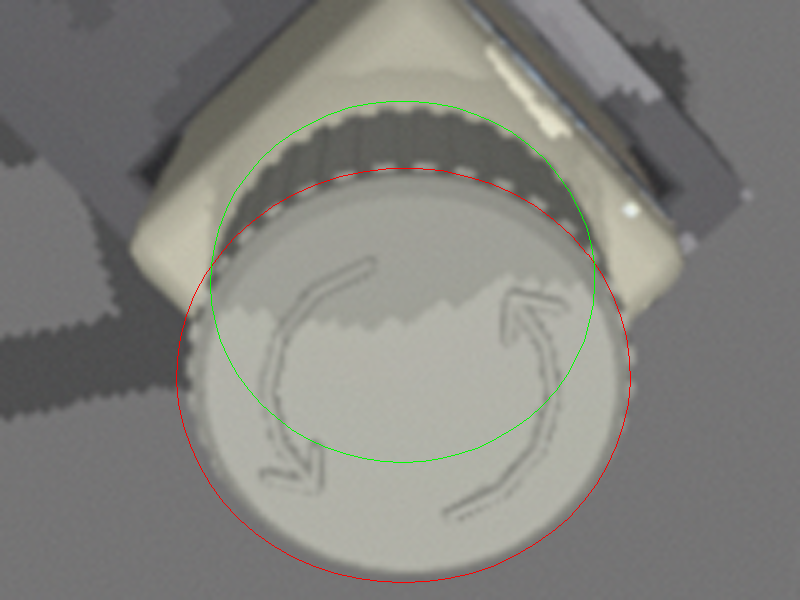

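```bash
python3 -m handwheel '{"slide":[[0,0.0026,0],[0,0,0],[0,0,0.008],[0,0,0.008],[0,0,0.008],[0,0,0.008],[0,0,0.008],[0,0,0]],"twist":[[-0.25,0.03,0],[0,0,0],[0,0,0],[0,0,0],[0,0,0],[0,0,0],[0,0,0],[0,0,0]],"fingers":[1,1,1,1,1,1,1,1]}'
python3 st.py .553 -.1722 .108
python3 wc.py w3 .553 -.1722 .138 200 250 430 400
```

```text
clock: 6.75
tcp_pos: [0.553, -0.1724, 0.1147]
tcp_rot: [0.001, 0.9, 0.435, 0.0]
ft_force: [0.4, 0.1, -0.2]
grip_width: 0.0854
t 6.75 tcp [ 0.553  -0.1724  0.1147] q [-0.438  0.222  1.754  0.     1.164  0.232] F [ 0.45  0.11 -0.15] T [0.029 0.033 0.035] w 0.0854
toolx [0.621 0.784 0.   ] tooly az -38.4 zax [ 1.2e-03 -5.0e-04 -1.0e+00]
to target [ 0.0001 -0.0001  0.0067]
```

View pics/w3.png

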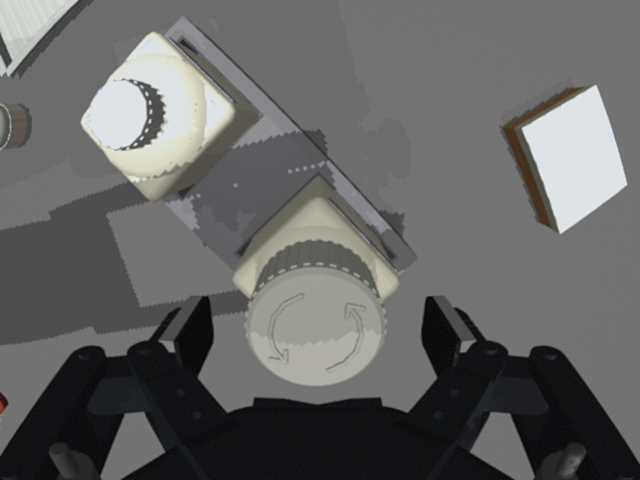

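```bash
python3 -m handwheel '{"slide":[[0,0,0.003],[0,0,0.003],[0,0,0],[0,0,0],[0,0,0],[0,0,0],[0,0,0],[0,0,0]],"twist":[[0,0,0],[0,0,0],[0,0,0],[0,0,0],[0,0,0],[0,0,0],[0,0,0],[0,0,0]],"fingers":[1,1,-1,-1,-1,-1,-1,-1]}'
python3 st.py .553 -.1722 .108
python3 wc.py w4 .553 -.1722 .138 200 250 430 400
```

```text
clock: 7.8
tcp_pos: [0.5536, -0.1726, 0.11]
tcp_rot: [0.001, 0.9, 0.435, 0.001]
ft_force: [-0.6, 0.5, 1.5]
grip_width: 0.0521
t 7.8 tcp [ 0.5536 -0.1726  0.11  ] q [-0.438  0.228  1.756  0.     1.154  0.232] F [-0.6   0.46  1.49] T [ 0.141  0.123 -0.091] w 0.0521
toolx [0.621 0.784 0.001] tooly az -38.4 zax [ 0.0028 -0.0012 -1.    ]
to target [-0.0001 -0.0008  0.002 ]
```

View pics/w4.png

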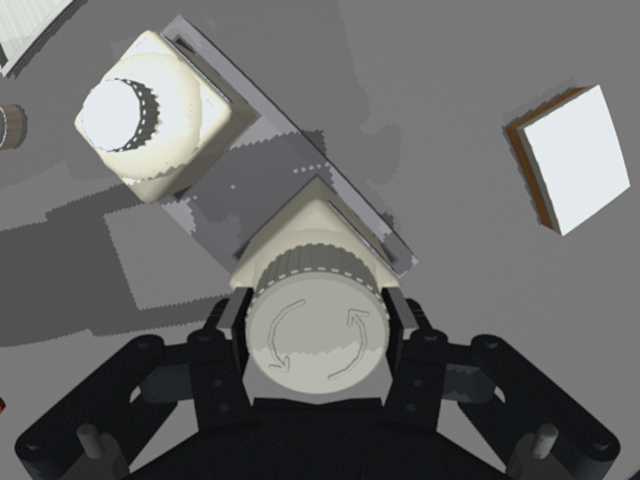

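```bash
python3 -m handwheel '{"slide":[[0,0,0.0005],[0,0,0.0005],[0,0,0.0005],[0,0,0.0005],[0,0,0.0005],[0,0,0.0005],[0,0,0.0005],[0,0,0.0005]],"twist":[[0,0,0],[0,0,0],[0,0,0],[0,0,0],[0,0,0],[0,0,0],[0,0,0],[0,0,0]],"fingers":[-1,-1,-1,-1,-1,-1,-1,-1]}'
python3 st.py .553 -.1722 .108
```

```text
clock: 8.85
tcp_pos: [0.5542, -0.1727, 0.11]
tcp_rot: [0.002, 0.9, 0.435, 0.001]
ft_force: [-3.8, 1.7, 5.6]
grip_width: 0.0521
t 8.85 tcp [ 0.5542 -0.1727  0.11  ] q [-0.438  0.229  1.756 -0.     1.153  0.232] F [-3.84  1.73  5.62] T [ 0.196  0.526 -0.009] w 0.0521
toolx [0.621 0.784 0.001] tooly az -38.4 zax [ 0.0035 -0.0017 -1.    ]
to target [-0.0003 -0.0012  0.002 ]
```

```bash
python3 -m handwheel '{"slide":[[0,-0.0003,0.001],[0,-0.0003,0.001],[0,-0.0003,0.001],[0,-0.0003,0.001],[0,-0.0003,0.001],[0,-0.0003,0.001],[0,-0.0003,0.001],[0,-0.0003,0.001]],"twist":[[0.1,0,0],[0.1,0,0],[0.1,0,0],[0.1,0,0],[0.1,0,0],[0.1,0,0],[0.1,0,0],[0.1,0,0]],"fingers":[-1,-1,-1,-1,-1,-1,-1,-1]}'
python3 st.py .553 -.1722 .108
```

```text
clock: 9.85
tcp_pos: [0.5545, -0.1727, 0.11]
tcp_rot: [-0.002, 0.9, 0.436, -0.001]
ft_force: [-3.7, 1.4, 7.3]
grip_width: 0.0525
t 9.85 tcp [ 0.5545 -0.1727  0.11  ] q [-0.439  0.235  1.748  0.002  1.162  0.23 ] F [-3.66  1.43  7.3 ] T [ 0.229  0.62  -0.003] w 0.0525
toolx [0.62  0.784 0.001] tooly az -38.3 zax [-0.0028  0.0033 -1.    ]
to target [-0.0006 -0.0015  0.002 ]
```

```bash
python3 -m handwheel '{"slide":[[0,-0.0006,0.002],[0,-0.0006,0.002],[0,-0.0006,0.002],[0,-0.0006,0.002],[0,-0.0006,0.002],[0,-0.0006,0.002],[0,-0.0006,0.002],[0,-0.0006,0.002]],"twist":[[-0.03,0,0],[-0.03,0,0],[-0.03,0,0],[-0.03,0,0],[-0.03,0,0],[-0.03,0,0],[-0.03,0,0],[-0.03,0,0]],"fingers":[-1,-1,-1,-1,-1,-1,-1,-1]}'
python3 st.py .553 -.1722 .108
```

```text
clock: 10.85
tcp_pos: [0.5546, -0.1728, 0.1087]
tcp_rot: [0.005, 0.9, 0.436, 0.002]
ft_force: [-5.6, 2.1, 13.3]
grip_width: 0.0519
t 10.85 tcp [ 0.5546 -0.1728  0.1087] q [-0.436  0.227  1.761 -0.003  1.143  0.233] F [-5.59  2.07 13.27] T [ 0.314  1.099 -0.021] w 0.0519
toolx [0.619 0.785 0.   ] tooly az -38.3 zax [ 0.0088 -0.0067 -0.9999]
to target [-0.0006 -0.0017  0.0007]
```

```bash
python3 -m handwheel '{"slide":[[0,-0.0008,0.0026],[0,-0.0008,0.0026],[0,-0.0008,0.0026],[0,-0.0008,0.0026],[0,-0.0008,0.0026],[0,-0.0008,0.0026],[0,-0.0008,0.0026],[0,-0.0008,0.0026]],"twist":[[0.15,0,0],[0.15,0,0],[0.15,0,0],[0.15,0,0],[0.15,0,0],[0.15,0,0],[0.15,0,0],[0.15,0,0]],"fingers":[-1,-1,-1,-1,-1,-1,-1,-1]}'
python3 st.py .553 -.1722 .108
```

```text
clock: 11.85
tcp_pos: [0.5553, -0.1728, 0.1076]
tcp_rot: [0.002, 0.9, 0.437, 0.001]
ft_force: [-7.6, 2.1, 16.8]
grip_width: 0.0525
t 11.85 tcp [ 0.5553 -0.1728  0.1076] q [-4.370e-01  2.340e-01  1.755e+00 -1.000e-03  1.148e+00  2.300e-01] F [-7.56  2.13 16.79] T [ 0.397  1.279 -0.06 ] w 0.0525
toolx [0.618 0.786 0.   ] tooly az -38.2 zax [ 0.0041 -0.0029 -1.    ]
to target [-0.001  -0.0022 -0.0004]
```

```bash
cat > tab.py <<'E'
import sys,numpy as np
az0,step,lx,ly,wm,waz,dz=map(float,sys.argv[1:8])
S=[];T=[]
for k in range(8):
    a=np.radians(az0+step*k); tx=np.array([np.cos(a),np.sin(a)]); ty=np.array([np.sin(a),-np.cos(a)])
    l=np.array([lx,ly]); w=wm*np.array([np.cos(np.radians(waz)),np.sin(np.radians(waz))])
    S.append([round(l@tx,4),round(l@ty,4),dz]); T.append([round(w@tx,2),round(w@ty,2),-step])
print(S);print(T)
E
python3 tab.py 51.8 5 -.0014 .0003 .14 60 .0029
```

```text
[[np.float64(-0.0006), np.float64(-0.0013), 0.0029], [np.float64(-0.0005), np.float64(-0.0013), 0.0029], [np.float64(-0.0004), np.float64(-0.0014), 0.0029], [np.float64(-0.0003), np.float64(-0.0014), 0.0029], [np.float64(-0.0002), np.float64(-0.0014), 0.0029], [np.float64(-0.0), np.float64(-0.0014), 0.0029], [np.float64(0.0001), np.float64(-0.0014), 0.0029], [np.float64(0.0002), np.float64(-0.0014), 0.0029]]
[[np.float64(0.14), np.float64(-0.02), -5.0], [np.float64(0.14), np.float64(-0.01), -5.0], [np.float64(0.14), np.float64(0.0), -5.0], [np.float64(0.14), np.float64(0.02), -5.0], [np.float64(0.14), np.float64(0.03), -5.0], [np.float64(0.13), np.float64(0.04), -5.0], [np.float64(0.13), np.float64(0.05), -5.0], [np.float64(0.12), np.float64(0.06), -5.0]]
```

```bash
python3 -m handwheel '{"slide":[[-0.0006,-0.0013,0.0029],[-0.0005,-0.0013,0.0029],[-0.0004,-0.0014,0.0029],[-0.0003,-0.0014,0.0029],[-0.0002,-0.0014,0.0029],[0,-0.0014,0.0029],[0.0001,-0.0014,0.0029],[0.0002,-0.0014,0.0029]],"twist":[[0.14,-0.02,-5],[0.14,-0.01,-5],[0.14,0,-5],[0.14,0.02,-5],[0.14,0.03,-5],[0.13,0.04,-5],[0.13,0.05,-5],[0.12,0.06,-5]],"fingers":[-1,-1,-1,-1,-1,-1,-1,-1]}'
python3 st.py .553 -.1722 .108
```

```text
clock: 12.85
tcp_pos: [0.5536, -0.1734, 0.1072]
tcp_rot: [0.003, 0.688, 0.726, 0.002]
ft_force: [-7.1, 3.5, 18.0]
grip_width: 0.052
t 12.85 tcp [ 0.5536 -0.1734  0.1072] q [-4.400e-01  2.290e-01  1.761e+00  1.000e-03  1.144e+00 -4.950e-01] F [-7.1   3.54 18.  ] T [ 0.697  1.221 -0.076] w 0.052
toolx [-0.055  0.999 -0.003] tooly az 3.1 zax [ 0.0069 -0.0021 -1.    ]
to target [ 0.0013 -0.0005 -0.0008]
```

```bash
python3 tab.py 93.1 2.5 -.0014 .0005 .16 65 .0031 | sed 's/np.float64//g'
```

```text
[[(0.0006), (-0.0014), 0.0031], [(0.0006), (-0.0013), 0.0031], [(0.0007), (-0.0013), 0.0031], [(0.0007), (-0.0013), 0.0031], [(0.0008), (-0.0013), 0.0031], [(0.0009), (-0.0012), 0.0031], [(0.0009), (-0.0012), 0.0031], [(0.001), (-0.0011), 0.0031]]
[[(0.14), (0.08), -2.5], [(0.14), (0.08), -2.5], [(0.13), (0.09), -2.5], [(0.13), (0.09), -2.5], [(0.13), (0.1), -2.5], [(0.12), (0.1), -2.5], [(0.12), (0.11), -2.5], [(0.11), (0.11), -2.5]]
```

```bash
python3 -m handwheel '{"slide":[[0.0005,-0.0014,0.0031],[0.0005,-0.0013,0.0031],[0.0005,-0.0013,0.0031],[0.0005,-0.0013,0.0031],[0.0005,-0.0013,0.0031],[0.0006,-0.0012,0.0031],[0.0006,-0.0012,0.0031],[0.0006,-0.0012,0.0031]],"twist":[[0.15,0.08,-2.5],[0.15,0.08,-2.5],[0.14,0.09,-2.5],[0.14,0.09,-2.5],[0.14,0.1,-2.5],[0.13,0.1,-2.5],[0.13,0.1,-2.5],[0.12,0.1,-2.5]],"fingers":[-1,-1,-1,-1,-1,-1,-1,-1]}'
python3 st.py .553 -.1722 .108
```

```text
clock: 13.85
tcp_pos: [0.5529, -0.1734, 0.1046]
tcp_rot: [0.003, 0.545, 0.838, 0.001]
ft_force: [-6.4, 3.6, 17.5]
grip_width: 0.0521
t 13.85 tcp [ 0.5529 -0.1734  0.1046] q [-0.441  0.231  1.764  0.002  1.139 -0.859] F [-6.38  3.62 17.49] T [ 0.663  1.047 -0.227] w 0.0521
toolx [-0.405  0.914 -0.004] tooly az 23.9 zax [ 0.0072 -0.0011 -1.    ]
to target [ 0.0011  0.0006 -0.0034]
```

```bash
python3 tab.py 113.9 5 -.0014 .0006 .18 65 .0033 | sed 's/np.float64//g'
```

```text
[[(0.0011), (-0.001), 0.0033], [(0.0012), (-0.0009), 0.0033], [(0.0013), (-0.0008), 0.0033], [(0.0013), (-0.0007), 0.0033], [(0.0014), (-0.0006), 0.0033], [(0.0014), (-0.0005), 0.0033], [(0.0015), (-0.0003), 0.0033], [(0.0015), (-0.0002), 0.0033]]
[[(0.12), (0.14), -5.0], [(0.11), (0.15), -5.0], [(0.09), (0.15), -5.0], [(0.08), (0.16), -5.0], [(0.06), (0.17), -5.0], [(0.05), (0.17), -5.0], [(0.03), (0.18), -5.0], [(0.02), (0.18), -5.0]]
```

```bash
python3 -m handwheel '{"slide":[[0.0011,-0.001,0.0032],[0.0012,-0.0009,0.0032],[0.0013,-0.0008,0.0032],[0.0013,-0.0007,0.0032],[0.0014,-0.0006,0.0032],[0.0014,-0.0005,0.0032],[0.0014,-0.0003,0.0032],[0.0014,-0.0002,0.0032]],"twist":[[0.12,0.14,-5],[0.11,0.15,-5],[0.09,0.15,-5],[0.08,0.16,-5],[0.06,0.17,-5],[0.05,0.17,-5],[0.03,0.18,-5],[0.02,0.18,-5]],"fingers":[-1,-1,-1,-1,-1,-1,-1,-1]}'
python3 st.py .553 -.1722 .108
```

```text
clock: 14.85
tcp_pos: [0.5524, -0.1737, 0.1043]
tcp_rot: [0.003, 0.215, 0.977, -0.001]
ft_force: [-5.6, 2.8, 18.6]
grip_width: 0.0526
t 14.85 tcp [ 0.5524 -0.1737  0.1043] q [-0.441  0.23   1.765  0.     1.139 -1.578] F [-5.59  2.78 18.6 ] T [ 0.417  1.104 -0.171] w 0.0526
toolx [-0.907  0.421 -0.007] tooly az 65.1 zax [ 0.0065 -0.0028 -1.    ]
to target [ 0.0001  0.0016 -0.0037]
```

```bash
python3 tab.py 155.1 5 -.0014 .0006 .18 65 .0032 | sed 's/np.float64//g'
```

```text
[[(0.0015), (-0.0), 0.0032], [(0.0015), (0.0001), 0.0032], [(0.0015), (0.0002), 0.0032], [(0.0015), (0.0004), 0.0032], [(0.0014), (0.0005), 0.0032], [(0.0014), (0.0006), 0.0032], [(0.0013), (0.0007), 0.0032], [(0.0013), (0.0008), 0.0032]]
[[(-0.0), (0.18), -5.0], [(-0.02), (0.18), -5.0], [(-0.03), (0.18), -5.0], [(-0.05), (0.17), -5.0], [(-0.06), (0.17), -5.0], [(-0.08), (0.16), -5.0], [(-0.09), (0.16), -5.0], [(-0.1), (0.15), -5.0]]
```

```bash
python3 -m handwheel '{"slide":[[0.0015,0,0.0032],[0.0015,0.0001,0.0032],[0.0015,0.0002,0.0032],[0.0015,0.0004,0.0032],[0.0014,0.0005,0.0032],[0.0014,0.0006,0.0032],[0.0013,0.0007,0.0032],[0.0013,0.0008,0.0032]],"twist":[[0,0.18,-5],[-0.02,0.18,-5],[-0.03,0.18,-5],[-0.05,0.17,-5],[-0.06,0.17,-5],[-0.08,0.16,-5],[-0.09,0.16,-5],[-0.1,0.15,-5]],"fingers":[-1,-1,-1,-1,-1,-1,-1,-1]}'
python3 st.py .553 -.1722 .108
```

```text
clock: 15.85
tcp_pos: [0.5522, -0.1743, 0.1043]
tcp_rot: [0.003, -0.143, 0.99, -0.003]
ft_force: [-5.9, 2.7, 17.6]
grip_width: 0.0526
t 15.85 tcp [ 0.5522 -0.1743  0.1043] q [-4.410e-01  2.300e-01  1.767e+00 -2.000e-03  1.137e+00 -2.297e+00] F [-5.93  2.73 17.59] T [ 0.473  1.015 -0.179] w 0.0526
toolx [-0.959 -0.282 -0.005] tooly az 106.4 zax [ 0.0071 -0.0055 -1.    ]
to target [-0.0014  0.0018 -0.0037]
```

```bash
python3 -m handwheel '{"slide":[[0.0012,0.0008,0.0032],[0.0012,0.0009,0.0032],[0.0011,0.001,0.0032],[0.0005,0.0005,0.0015],[0,0,0],[0,0,-0.001],[0,0,-0.001],[0,0,-0.001]],"twist":[[-0.1,0.15,-5],[-0.11,0.15,-5],[-0.12,0.15,-5],[-0.05,0.1,0],[-0.05,0.1,0],[0,0,0],[0,0,0],[0,0,0]],"fingers":[-1,-1,-1,-1,-1,-1,-1,-1]}'
python3 st.py .553 -.1722 .108
```

```text
clock: 16.85
tcp_pos: [0.5532, -0.1749, 0.1121]
tcp_rot: [0.002, -0.275, 0.961, -0.005]
ft_force: [-0.9, 0.6, -0.8]
grip_width: 0.0525
t 16.85 tcp [ 0.5532 -0.1749  0.1121] q [-0.439  0.222  1.76  -0.006  1.15  -2.565] F [-0.87  0.6  -0.81] T [-0.001  0.182 -0.039] w 0.0525
toolx [-0.848 -0.529 -0.001] tooly az 122.0 zax [ 0.0065 -0.0093 -0.9999]
to target [-0.0013  0.0024  0.0041]
```

```bash
python3 -m handwheel '{"slide":[[0,0,-0.001],[0,0,-0.001],[0,0,-0.001],[0,0,-0.001],[0,0,0],[0,0,0],[0,0,0],[0,0,0]],"twist":[[0,0,0],[0,0,0],[0,0,0],[0,0,0],[0,0,0],[0,0,0],[0,0,0],[0,0,0]],"fingers":[-1,-1,-1,-1,-1,-1,-1,-1]}'
python3 st.py .553 -.1722 .108
python3 - <<'E'
from h import *
s,f=grab('side'); cv2.imwrite('pics/s5.png',cv2.cvtColor(cv2.resize(f['pixels'][180:340,320:480],None,fx=4,fy=4),cv2.COLOR_RGB2BGR))
E
```

```text
clock: 17.85
tcp_pos: [0.5526, -0.1749, 0.1148]
tcp_rot: [0.001, -0.275, 0.961, -0.005]
ft_force: [-0.5, -0.2, -0.6]
grip_width: 0.0522
t 17.85 tcp [ 0.5526 -0.1749  0.1148] q [-0.439  0.218  1.758 -0.006  1.157 -2.565] F [-0.48 -0.22 -0.56] T [0.015 0.151 0.017] w 0.0522
toolx [-0.849 -0.529  0.   ] tooly az 121.9 zax [ 0.0051 -0.009  -0.9999]
to target [-0.0018  0.0021  0.0067]
```

View pics/s5.png

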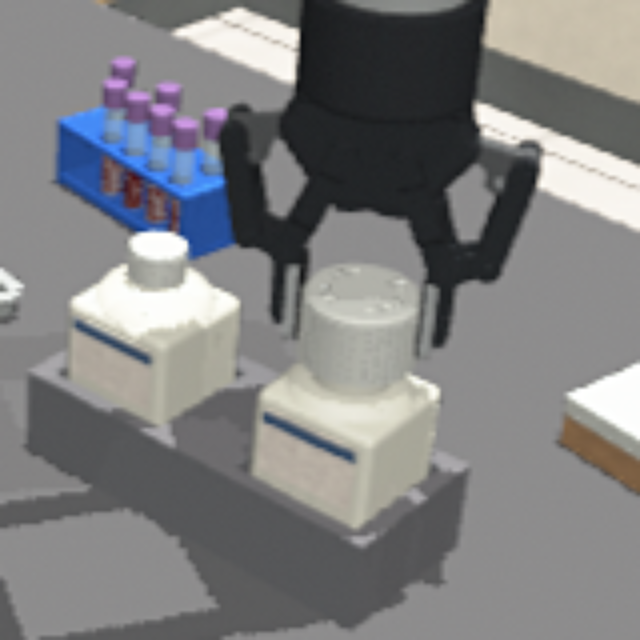

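```bash
python3 -m handwheel '{"slide":[[0,0,-0.006],[0,0,-0.008],[0,0,-0.01],[0,0,-0.012],[0,0,-0.015],[0,0,-0.015],[0,0,-0.01],[0,0,0]],"twist":[[0,0,0],[0,0,0],[0,0,0],[0,0,0],[0,0,0],[0,0,0],[0,0,0],[0,0,0]],"fingers":[-1,-1,-1,-1,-1,-1,-1,-1]}'
python3 st.py .516 .1885 .20
python3 - <<'E'
from h import *
s,f=grab('side','s6.png'); s,f=grab('top'); cv2.imwrite('pics/t6.png',cv2.cvtColor(f['pixels'],cv2.COLOR_RGB2BGR))
t=vision.trace('tray_in','top'); print([(d['rect'],d['confidence']) for d in t])
E
```

```text
clock: 18.9
tcp_pos: [0.5539, -0.1747, 0.1991]
tcp_rot: [0.004, -0.275, 0.961, -0.007]
ft_force: [0.4, -0.5, -0.1]
grip_width: 0.0526
t 18.9 tcp [ 0.5539 -0.1747  0.1991] q [-0.438  0.13   1.691 -0.006  1.306 -2.565] F [ 0.43 -0.48 -0.06] T [ 0.033 -0.113 -0.045] w 0.0526
toolx [-0.848 -0.529 -0.003] tooly az 121.9 zax [ 0.0106 -0.0111 -0.9999]
to target [-0.1601  0.3282 -0.0054]
[([176.2, 375.9, 135.0, 124.5], 0.87), ([231.0, 231.8, 120.7, 98.7], 0.56)]
```

View pics/s6.png

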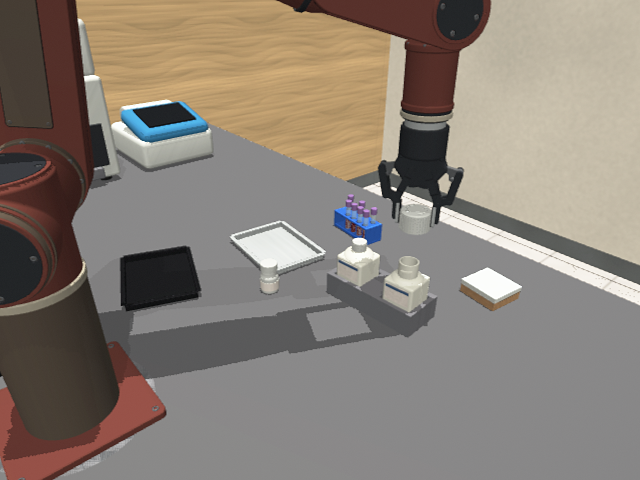

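```bash
python3 -m handwheel '{"slide":[[-0.0229,0.0469,0],[-0.0229,0.0469,0],[-0.0229,0.0469,0],[-0.0229,0.0469,0],[-0.0229,0.0469,0],[-0.0229,0.0469,0],[-0.0100,0.0250,0],[0,0,0]],"twist":[[-0.43,0.09,0],[-0.43,0.09,0],[0,0,0],[0,0,0],[0,0,0],[0,0,0],[0,0,0],[0,0,0]],"fingers":[-1,-1,-1,-1,-1,-1,-1,-1]}'
python3 st.py .516 .1885 .12
python3 - <<'E'
from h import *
s,f=grab('wrist','w7.png')
E
```

```text
clock: 20.05
tcp_pos: [0.5113, 0.173, 0.1897]
tcp_rot: [-0.006, -0.274, 0.962, 0.003]
ft_force: [0.0, -0.7, -0.3]
grip_width: 0.0528
t 20.05 tcp [0.5113 0.173  0.1897] q [ 0.177  0.061  1.783  0.005  1.311 -1.949] F [ 0.04 -0.71 -0.34] T [ 0.009 -0.035  0.052] w 0.0528
toolx [-0.85  -0.527  0.011] tooly az 121.8 zax [-0.014   0.0021 -0.9999]
to target [-0.0129  0.01    0.0697]
```

View pics/w7.png

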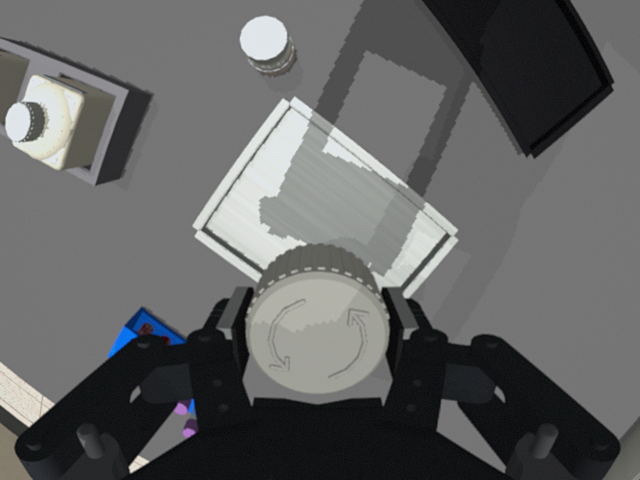

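```bash
python3 - <<'E'
from h import *
s=telemetry.read_state(); s,f=grab('wrist')
P=[atz(s,f,*q,.016)[:2] for q in [(195,232),(290,98),(457,237)]]
print(P,np.linalg.norm(P[0]-P[1]),np.linalg.norm(P[1]-P[2]),(P[0]+P[2])/2)
E
python3 st.py .516 .1885 .05
```

```text
[array([0.58189318, 0.08585121]), array([0.43677141, 0.10023805]), array([0.45935834, 0.29415636])] 0.14583314963235675 0.1952293081864412 [0.52062576 0.19000378]
t 20.15 tcp [0.5118 0.1712 0.1898] q [ 0.174  0.061  1.783  0.004  1.311 -1.95 ] F [-0.42 -0.48 -0.49] T [-0.027 -0.044 -0.004] w 0.0524
toolx [-0.851 -0.525  0.011] tooly az 121.7 zax [-0.0137  0.0016 -0.9999]
to target [-0.0141  0.0113  0.1398]
```

```bash
python3 -m handwheel '{"slide":[[-0.0146,0.0113,0],[0,0,0],[0,0,0.03],[0,0,0.03],[0,0,0.03],[0,0,0.025],[0,0,0.01],[0,0,0]],"twist":[[0.33,-0.74,0],[0,0,0],[0,0,0],[0,0,0],[0,0,0],[0,0,0],[0,0,0],[0,0,0]],"fingers":[-1,-1,-1,-1,-1,-1,-1,-1]}'
python3 st.py .517 .189 .010
```

```text
clock: 21.15
tcp_pos: [0.5227, 0.185, 0.0626]
tcp_rot: [0.003, -0.269, 0.963, 0.001]
ft_force: [-0.3, 0.4, 0.4]
grip_width: 0.0527
t 21.15 tcp [0.5227 0.185  0.0626] q [ 0.197  0.235  1.85   0.002  1.052 -1.92 ] F [-0.25  0.36  0.43] T [ 0.013  0.039 -0.006] w 0.0527
toolx [-0.855 -0.519 -0.006] tooly az 121.2 zax [ 0.0048  0.0027 -1.    ]
to target [0.0031 0.0064 0.0526]
```

```bash
python3 -m handwheel '{"slide":[[0.0031,0.0064,0],[0,0,0.01],[0,0,0.01],[0,0,0.01],[0,0,0.008],[0,0,0.004],[0,0,0],[0,0,0]],"twist":[[0,0.31,0],[0,0,0],[0,0,0],[0,0,0],[0,0,0],[0,0,0],[0,0,0],[0,0,0]],"fingers":[-1,-1,-1,-1,-1,-1,-1,-1]}'
python3 st.py .517 .189 .008
```

```text
clock: 22.15
tcp_pos: [0.5186, 0.1896, 0.0204]
tcp_rot: [0.002, -0.269, 0.963, -0.0]
ft_force: [0.5, 0.8, -0.3]
grip_width: 0.0524
t 22.15 tcp [0.5186 0.1896 0.0204] q [ 0.208  0.298  1.868 -0.     0.972 -1.908] F [ 0.5   0.78 -0.35] T [ 0.007  0.023 -0.023] w 0.0524
toolx [-0.855 -0.519 -0.004] tooly az 121.2 zax [ 4.2e-03  6.0e-04 -1.0e+00]
to target [0.0017 0.0003 0.0124]
```

Cap bottom is about 12 mm above the floor; creep down.

```bash
python3 -m handwheel '{"slide":[[0,0,0.003],[0,0,0.003],[0,0,0.002],[0,0,0.001],[0,0,0.001],[0,0,0.0005],[0,0,0.0005],[0,0,0.0005]],"twist":[[0,0.1,0],[0,0.1,0],[0,0,0],[0,0,0],[0,0,0],[0,0,0],[0,0,0],[0,0,0]],"fingers":[-1,-1,-1,-1,-1,-1,-1,-1]}'
python3 st.py .517 .189 .008
```

```text
clock: 23.15
tcp_pos: [0.5193, 0.1897, 0.009]
tcp_rot: [0.001, -0.269, 0.963, -0.001]
ft_force: [-0.1, 0.3, -0.6]
grip_width: 0.0522
t 23.15 tcp [0.5193 0.1897 0.009 ] q [ 0.209  0.32   1.866 -0.002  0.953 -1.906] F [-0.14  0.32 -0.65] T [-0.024  0.02   0.007] w 0.0522
toolx [-0.855 -0.519 -0.002] tooly az 121.2 zax [ 0.0026 -0.0011 -1.    ]
to target [0.0024 0.0006 0.001 ]
```

```bash
python3 -m handwheel '{"slide":[[0,0,0.0005],[0,0,0.0005],[0,0,0.0005],[0,0,0.0005],[0,0,0.0005],[0,0,0.0005],[0,0,0.0005],[0,0,0.0005]],"twist":[[0,0,0],[0,0,0],[0,0,0],[0,0,0],[0,0,0],[0,0,0],[0,0,0],[0,0,0]],"fingers":[-1,-1,-1,-1,-1,-1,-1,-1]}'
python3 st.py .517 .189 .008
python3 - <<'E'
from h import *
s,f=grab('side'); cv2.imwrite('pics/s8.png',cv2.cvtColor(cv2.resize(f['pixels'][180:300,210:350],None,fx=5,fy=5),cv2.COLOR_RGB2BGR))
E
```

```text
clock: 24.15
tcp_pos: [0.5195, 0.1898, 0.0078]
tcp_rot: [0.001, -0.269, 0.963, -0.001]
ft_force: [-2.7, -0.4, 5.7]
grip_width: 0.0523
t 24.15 tcp [0.5195 0.1898 0.0078] q [ 0.209  0.323  1.865 -0.002  0.952 -1.906] F [-2.67 -0.44  5.75] T [-0.042  0.544 -0.018] w 0.0523
toolx [-0.855 -0.519 -0.001] tooly az 121.3 zax [ 0.0017 -0.0014 -1.    ]
to target [ 0.0025  0.0006 -0.0002]
```

View pics/s8.png

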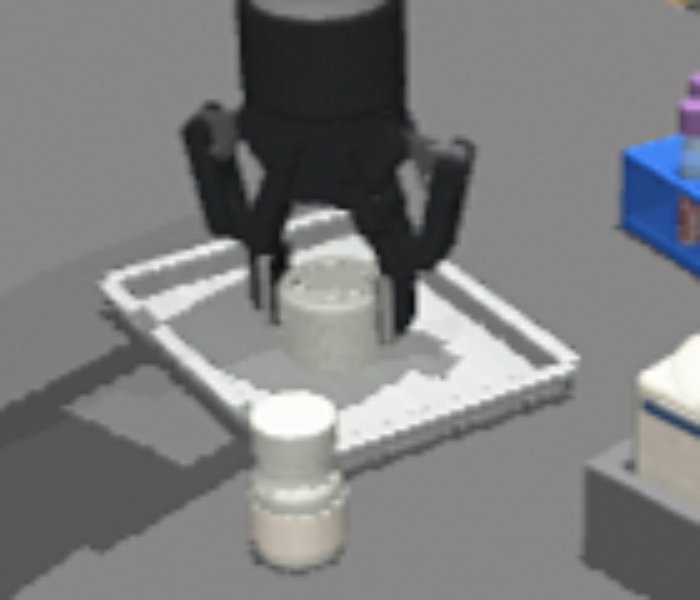

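Contact is made: z stopped at 0.0078 with about 6 N, and the side view shows the cap upright in the steel tray. I'll release it there.

```bash
python3 -m handwheel '{"slide":[[0,0,0],[0,0,0],[0,0,0],[0,0,0],[0,0,0],[0,0,0],[0,0,0],[0,0,0]],"twist":[[0,0,0],[0,0,0],[0,0,0],[0,0,0],[0,0,0],[0,0,0],[0,0,0],[0,0,0]],"fingers":[-1,1,1,1,1,1,1,1]}'
python3 st.py .517 .189 .008
python3 - <<'E'
from h import *
s,f=grab('wrist','w9.png')
E
```

```text
clock: 25.2
tcp_pos: [0.5196, 0.1898, 0.0074]
tcp_rot: [0.001, -0.269, 0.963, -0.001]
ft_force: [-0.0, -0.3, -0.7]
grip_width: 0.0855
t 25.2 tcp [0.5196 0.1898 0.0074] q [ 0.209  0.324  1.865 -0.002  0.951 -1.907] F [-0.02 -0.3  -0.73] T [-0.029 -0.005  0.049] w 0.0855
toolx [-0.855 -0.519 -0.001] tooly az 121.3 zax [ 0.0022 -0.0013 -1.    ]
to target [ 0.0026  0.0007 -0.0006]
```

View pics/w9.png

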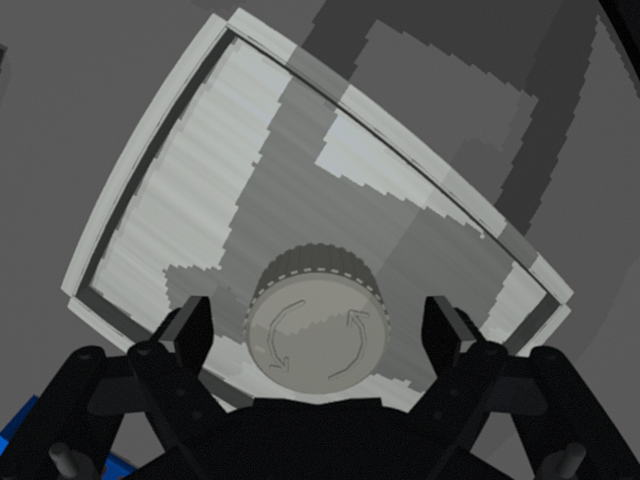

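The fingers stand clear on both sides of the cap (cap at columns 245–388, fingers at 210 and 425). I'll go straight up.

```bash
python3 -m handwheel '{"slide":[[0,0,-0.008],[0,0,-0.015],[0,0,-0.025],[0,0,-0.03],[0,0,-0.03],[0,0,-0.03],[0,0,-0.02],[0,0,0]],"twist":[[0,0,0],[0,0,0],[0,0,0],[0,0,0],[0,0,0],[0,0,0],[0,0,0],[0,0,0]],"fingers":[1,1,1,1,1,1,1,1]}'
python3 st.py .517 .189 .16
python3 wc.py w10 .5195 .1898 .036 200 200 400 350
python3 - <<'E'
from h import *
s,f=grab('side','s10.png')
E
```

```text
clock: 26.25
tcp_pos: [0.5206, 0.1904, 0.1787]
tcp_rot: [0.005, -0.27, 0.963, -0.001]
ft_force: [-0.2, -0.1, -0.5]
grip_width: 0.0852
t 26.25 tcp [0.5206 0.1904 0.1787] q [ 0.209  0.089  1.775 -0.002  1.268 -1.907] F [-0.17 -0.07 -0.47] T [-0.008  0.017  0.032] w 0.0852
toolx [-0.855 -0.519 -0.008] tooly az 121.3 zax [ 9.4e-03  2.0e-04 -1.0e+00]
to target [0.004  0.0008 0.0187]
```

View pics/w10.png

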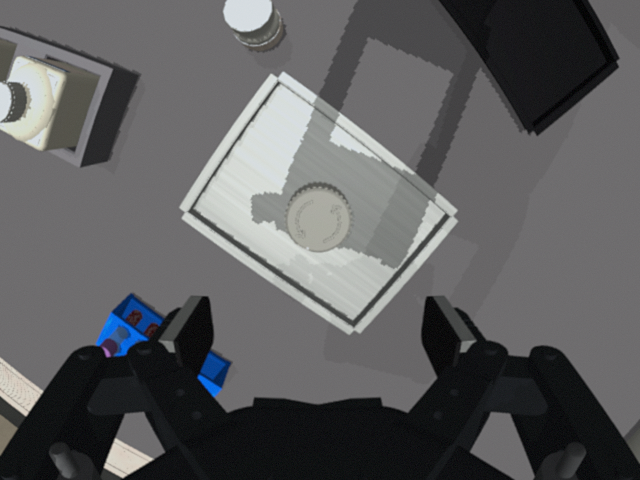

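View pics/s10.png

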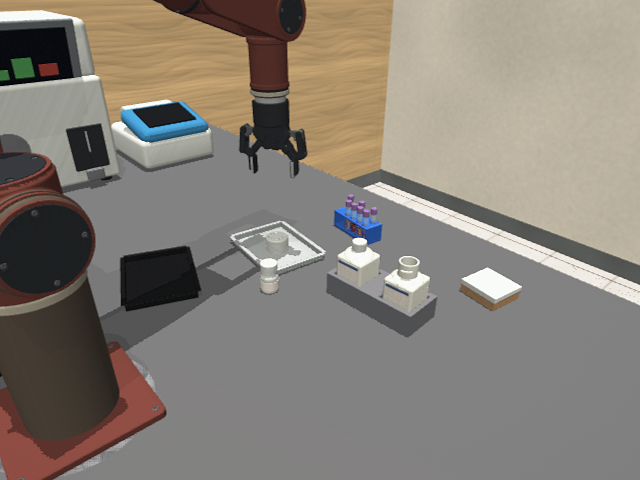

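The cap stands upright in the middle of the steel tray (wrist view, 319,217). In the side view the bottle is open and seated at (407,285), and the other things are where they were. Handing in.

```bash
python3 -c "
from workcell import job_done
print(job_done())"
```

```text
the job is handed in; nothing more can be done
None
```

The bottle is open and its cap is standing right way up in the middle of the steel tray. I handed the job in at about 26 s; no verdict was reported.

- **Opening:** I gripped the cap and pushed it down with about 17 to 18.6 N at each reading, turning anticlockwise. The first 41° only rode over the teeth. It then dropped in and carried the inner cap for roughly 95° more.
- **Cap free:** When let up, the cap came loose with only about its own weight on the wrist. It lifted off while the bottle stayed seated.
- **Placing:** I lowered it onto the tray floor until I felt about 6 N of contact, then let go and raised the arm clear.

**Last checks:** The wrist and side pictures show the cap upright near the tray's centre and the gripper well clear. The bottle sits in its bay, and the other items look where they were. I judged these by eye and did not measure the final positions.

**Disagreements:**
- **Cap position:** The cameras differed by about 6 mm on where the cap was, so I went by the close wrist view.
- **Sideways force:** About 6 to 8 N of sideways force built up while pushing, and I only partly corrected it.
- **Grip width:** The reading was 52 mm on the 54 mm cap.

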